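# Tip the bath bomb out of its soap dish and put the dish back

### The job

Lift the soap dish with the bath bomb in it off the lazy susan by its back plate, and tip it lip-down to about 40 degrees, with the lip low over the wooden basket, holding it so until the bath bomb has rolled out and lies in the basket. Bring the dish level again in the air, then set it back upright, well centred on the round yellow patch of the lazy susan and let go. The bath bomb crumbles: never touch it with the robot, never tip the dish much past 40 degrees, and leave everything else standing.

Things in the scene. Friction and masses are not known exactly. Their poses are not given: they have to be found in the camera images.
- dish: Loose dark blue soap dish, about 0.22 kg; origin at the centre of its underside, z up. Tray 90 (x) by 84 mm (y), floor 5 mm thick, side walls to z = 33 mm. Front at -x: only a low lip, top at z = 9 mm; the ball rolls over it once tipped about 29 degrees lip-down. Back at +x: an upright plate 12 mm thick (x 33 to 45 mm), 60 mm wide in y, up to z = 130 mm: the grip.
- dish_lip (a point): Middle of the top of the dish's lip, at (-42.5, 0, 9) mm in the dish's frame.
- dish_grip (a point): Middle of the dish's back plate at (39, 0, 105) mm in the dish's frame, 25 mm below the plate's top; fingers close along the dish's x. Fingertips 19 mm below this point clear the top of the bath bomb (69 mm) by 17 mm.
- dish_seat (a point): Where the bath bomb's centre lies when it sits in the middle of the dish: (-3.5, 0, 37) mm in the dish's frame.
- ball_center (a point): Centre of the bath bomb, a loose pink ball 64 mm in diameter, about 0.14 kg, sitting in the dish with some 5 mm of play.
- basket: Square open wooden basket, fixed to the shelf, 220 x 220 mm outside, 50 mm high, walls 8 mm; origin at the centre of its underside, on the shelf (z = 0). It may stand left or right of the lazy susan.
- susan_pad (a point): Centre of the round yellow patch (132 mm across) on the lazy susan, on its top, 24 mm above the shelf; the disc's centre lies 60 mm along the point's +x. The dish starts on it, up to 27 mm off centre, lip facing outwards (within 15 degrees). The grey disc is 340 mm across and turns with a slight drag (0.05 N m), so it may shift if pushed.
- pump: White pump dispenser with chrome top, 64 mm across, 166 mm high, loose on the disc at 125 mm beside its centre line. Origin under its centre. Bystander.
- tumbler: Glass tumbler 72 mm across, 100 mm high, loose on the far side of the disc from the dish. Origin under its centre. Bystander.
- stopper: Chrome drain stopper 62 mm across, 44 mm high, loose on the disc beside the dish. Origin under its centre. Bystander.
- brush_holder: Empty teal toilet brush holder, 94 mm across, 125 mm high, loose on the disc. Origin under its centre. Bystander.
There are look-alikes about, which are no part of the job. Leave any orange or red look-alike of the dish alone.

How it is judged:
By the outcome, as a careful person would: the job done as asked, in the order asked, and still so for the second after the job is handed in, with the robot touching nothing.
It also fails if it takes over 67 s, if anything falls off the work surface, if the arm or the gripper's body presses on something with over 40 N, if the wrist force passes 120 N, or if a joint passes its speed limit or range.

### The arm

A 7-joint arm with a two-finger parallel gripper is mounted at the origin on the work surface. World frame = base frame: x ahead of the robot, y to its left, z up, the work surface at z = 0. Lengths are in m, angles in degrees, forces in N, time in s.
With the tool pointing down it reaches from about 0.425 to 0.875 m from the base axis. Payload 4.7 kg.
Tool frame: the origin (TCP) lies on the mounting face of the last link; the fingertips stand 182 mm ahead of it and the grasp point (between the pads) lies 164 mm ahead of it; z points along the fingers, y is the line along which they close (so a half turn about z gives the same grasp; the last joint's range is limited). The gripper opens to 87 mm and grips with 3 to 60 N. Pads are 19 mm wide; open, the fingers measure 117 mm over their backs; the gripper's body (75 mm by 190 mm) begins 51 mm behind the grasp point.
Start: joints at [-76.255, 18.392, -4.016, 83.108, 1.295, 78.541, -3.26], TCP at [0.146, 0.634, 0.405] pointing down, gripper open.
Joint ranges: [-163.93, 163.93], [-17.29, 119.83], [-79.2, 71.16], [3.27, 140.29], [-89.18, 269.18], [5.43, 117.66], [-154.24, 154.24]. Speed limits (degrees/s): [147.25, 147.25, 180, 180, 180, 180, 180].

### API

Orientations are given as [roll, pitch, yaw] about the fixed x, y, z axes, in that order (R = Rz(yaw) Ry(pitch) Rx(roll)).
In Python, from cell import env gives the robot as it stands.
- The arm moves only by the tool servo_tool, never from a script. Its argument "plan" is a list of rows, each an object with "xyz": the shift along the tool's x, y, z in cm, a list of three; "twist": the turn, a rotation vector about the tool's x, y, z in degrees, a list of three; "jaw": the closure, from 0 (fully open) to 1 (shut). In form: [{"xyz": [x, y, z], "twist": [wx, wy, wz], "jaw": jaw}, ...]. A call has 1 to 10 rows; each row is the pose to reach, as a shift and turn from the pose commanded when the call began, along the tool's axes at that moment; what a row does not reach only later rows make up. A row lasts 1/12 s, in which the tool goes at most 41.7 mm and 7.16 degrees, less where a joint would pass 70% of its speed; a pose out of reach is approached as far as the arm can. A call with a gripper value outside its range is refused whole. The fingers move at their own pace and stop on an object; "newtons" is the grip in N (left out, the last holds). Time passes only in rows, so rows that repeat a pose let the fingers close. It gives the time, the measured TCP pose, the force, the opening and the grip force at its end, in the units of the state.
- env.get_obs(): the state, without advancing time (a new reading comes with each control period).
- env.read_camera(name): name is "side" or "top"; returns a dict with "img" (400x640x3 uint8, red, green, blue), "camera_matrix" (3x3 intrinsics, pixels), "k1" (the pictures are not rectified: a ray, as slopes to the right and down, at radius r is drawn at 1 + k1 r^2 times it, then the intrinsics apply), "R" (3x3) and "t" (3): a world point X has camera coordinates R X + t. Camera axes: x right, y down, z forward; pixel columns grow to the right and rows downward; lengths in m; the calibration is good to about 2 mm. A picture is of the moment at which its call begins. There is no depth.
- env.sign_off(): hands the job in; it is judged then, once.
The state is a dict: "time_s": time; "qpos": joint angles; "joint_velocities": joint speeds; "effort": joint torques, N m; "tool_pos": TCP position; "tool_rot": TCP orientation; "force": force on the tool from outside, world axes, zero at the start; "wrist_torque": the same for the moment, N m; "grip_width": finger opening in m; "grasp_force": force on a finger pad.
Only numpy, scipy, OpenCV 4.12 (cv2) and the standard library are available. Lean on these libraries where they do the work, as an engineer would, in place of code of your own. Each camera call takes 0.05 s, during which the arm holds its last target. There are 200 camera calls.

## Working session

There is one attempt and no reset: what is moved stays moved. The work goes in short steps, Python scripts to look and compute and a tool call to move; the robot and the scene stay as the last step left them, time stands still between calls to the robot, and variables do not carry over. Pictures are saved under pics/ and viewed, at most 10 in all, crops included, and the job is handed in when it is done.

Besides the shell and the picture viewer there is one more tool, called after "Emit:" as name([rows], argument=value, ...), one row to a line, values as JSON. servo_tool: Moves the arm, as the interface text tells. Its arguments: {"type":"object","properties":{"plan":{"type":"array","items":{"type":"object","properties":{"xyz":{"type":"array","items":{"type":"number"}},"twist":{"type":"array","items":{"type":"number"}},"jaw":{"type":"number"}}}},"newtons":{"type":"number"}},"required":["plan"]}

```bash
mkdir -p pics; ls
cat > h.py <<'E'
import numpy as np, cv2, pickle
from cell import env
from scipy.spatial.transform import Rotation as Ro
def snap(n):
    c={k:env.read_camera(k) for k in("side","top")}
    pickle.dump(c,open("last.pkl","wb"))
    for k in c: cv2.imwrite(f"pics/{n}_{k}.png",c[k]["img"][:,:,::-1])
    return c
def ray(c,uv):
    K=np.array(c["camera_matrix"]); p=(np.array(uv,float)-K[:2,2])/[K[0,0],K[1,1]]
    # k1 multiplies slopes with undistorted radius
    s=cv2.undistortPointsIter(np.array([[uv]],float),K,np.array([c["k1"],0,0,0,0.]),None,None,(3,50,1e-12))[0,0]
    R=np.array(c["R"]);t=np.array(c["t"]).ravel()
    d=R.T@np.array([s[0],s[1],1]); return -R.T@t,d/np.linalg.norm(d)
def plane(c,uv,z):
    o,d=ray(c,uv); return o+d*(z-o[2])/d[2]
def tri(a,ua,b,ub):
    o1,d1=ray(a,ua);o2,d2=ray(b,ub)
    s=np.linalg.lstsq(np.c_[d1,-d2],o2-o1,rcond=None)[0]
    p,q=o1+s[0]*d1,o2+s[1]*d2; return (p+q)/2,np.linalg.norm(p-q)
def proj(c,X):
    K=np.array(c["camera_matrix"]);r=cv2.Rodrigues(np.array(c["R"]))[0]
    return cv2.projectPoints(np.atleast_2d(np.array(X,float)),r,np.array(c["t"],float).ravel(),K,np.array([c["k1"],0,0,0,0.]))[0][:,0]
E
python3 - <<'E'
from h import *
c=snap("a")
for k in c: print(k,np.round(-np.array(c[k]["R"]).T@np.array(c[k]["t"]).ravel(),3),c[k]["k1"])
o=env.get_obs();print({k:np.round(o[k],3) for k in o})
E
```

```text
pics
side [-0.26  -0.841  0.858] -0.10679328686032682
top [ 0.248 -0.062  1.462] -0.03041361522391191
{'time_s': np.float64(0.1), 'qpos': array([-76.253,  18.436,  -4.016,  83.168,   1.296,  78.539,  -3.258]), 'joint_velocities': array([-0.046, -0.23 , -0.077, -0.106, -0.114, -0.041, -0.052]), 'effort': array([-0.0000e+00, -4.9257e+01, -4.0600e-01, -3.1340e+01, -6.4000e-02,
        4.0000e-02,  0.0000e+00]), 'tool_pos': array([0.146, 0.633, 0.404]), 'tool_rot': array([-1.79902e+02,  6.00000e-03,  1.67065e+02]), 'force': array([ 0.537,  0.154, -0.383]), 'wrist_torque': array([0.011, 0.018, 0.003]), 'grasp_force': np.float64(0.0), 'grip_width': np.float64(0.087)}
```

View pics/a_top.png

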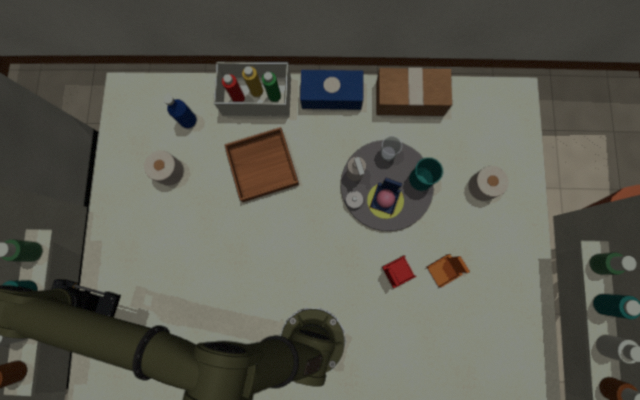

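View pics/a_side.png

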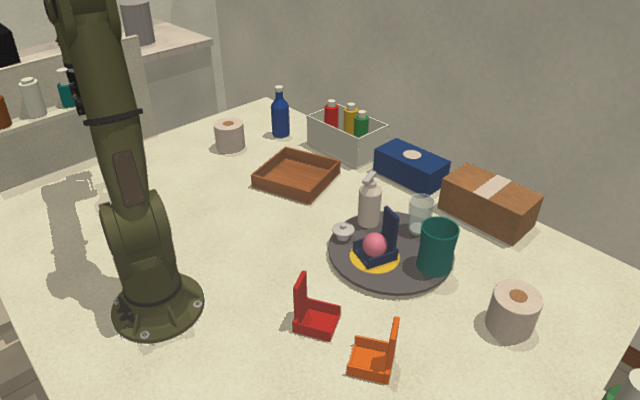

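Top view: the dish with the pink ball is at about (386,197) on the yellow patch, and the basket is at (262,165), left of the susan. The pump is at (356,170), the stopper at (354,200) and the brush holder at (426,173). The side view agrees, with the dish plate at (391,228). I'll enlarge both around the susan.

Run:
```python
from h import *
c=pickle.load(open("last.pkl","rb"))
a=cv2.resize(c["top"]["img"][135:235,335:445],None,fx=5,fy=5,interpolation=cv2.INTER_CUBIC)[:500,:400+150]
b=cv2.resize(c["side"]["img"][195:280,325:405],None,fx=5,fy=5,interpolation=cv2.INTER_CUBIC)
im=np.zeros((500,960,3),np.uint8);im[:500,:550]=a;im[:425,550:950]=b
im=cv2.convertScaleAbs(im,alpha=1.7,beta=10)
cv2.imwrite("pics/crop.png",cv2.resize(im[:,:,::-1],(800,417)))
for k in c:
    hsv=cv2.cvtColor(c[k]["img"],cv2.COLOR_RGB2HSV)
    for n,lo,hi in(("pink",(165,60,80),(180,150,255)),("yellow",(20,120,80),(35,255,255)),("navy",(105,70,10),(130,255,90)),("wood",(5,90,40),(15,200,200))):
        m=cv2.inRange(hsv,lo,hi); N,l,s,ce=cv2.connectedComponentsWithStats(m)
        for i in range(1,N):
            if s[i,4]>40: print(k,n,s[i],ce[i].round(1))
```

```text
side pink [362 232  25  25 491] [374.1 244.1]
side yellow [344 107  14  28 258] [349.2 120. ]
side yellow [350 249  50  25 412] [373.  264.5]
side navy [272 108   3  28  45] [272.7 120.6]
side navy [ 374  150   76   45 1536] [408.7 173.7]
side wood [  0  95  12  35 253] [  3.8 114.7]
side wood [ 251  147   90   57 3309] [295.8 174.4]
side wood [ 438  163  106   83 4767] [489.4 203.7]
side wood [510 290  18  12 168] [518.3 295.5]
side wood [ 346  318   50   67 1238] [375.  360.2]
side wood [621 346  19  22 286] [631.7 357.4]
top pink [378 191  17  15 208] [385.7 197.9]
top yellow [242  68  15  12  78] [249.8  74.8]
top yellow [368 186  35  32 272] [384.5 205.6]
top navy [ 300   70   63   39 2136] [331.4  89.3]
top navy [168 100  28  28 479] [181.8 113.6]
top navy [372 178  30  35 339] [386.8 193. ]
top wood [ 377   68   43   47 1394] [393.5  90.8]
top wood [ 415   68   37   48 1148] [436.   89.2]
top wood [ 225  128   73   74 3545] [261.  164.9]
top wood [154 160  10  10  75] [158.6 164.5]
top wood [488 176  10  10  81] [492.6 180.4]
top wood [589 184  51  23 404] [620.9 194.4]
top wood [427 254  43  33 665] [445.2 270.2]
top wood [616 381  22  19 157] [623.9 389.2]
```

View pics/crop.png

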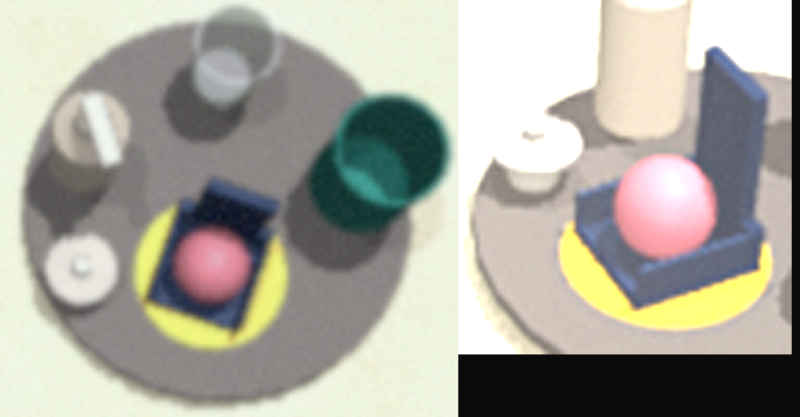

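```bash
cat > m.py <<'E'
from h import *
from scipy.optimize import least_squares
c=pickle.load(open("last.pkl","rb"));T,S=c["top"],c["side"]
def comp(k,lo,hi,near,up=4):
    im=cv2.resize(c[k]["img"],None,fx=up,fy=up,interpolation=cv2.INTER_CUBIC)
    m=cv2.inRange(cv2.cvtColor(im,cv2.COLOR_RGB2HSV),lo,hi)
    N,l,s,ce=cv2.connectedComponentsWithStats(m)
    i=min([i for i in range(1,N) if s[i,4]>300],key=lambda i:np.hypot(*(ce[i]/up-near)))
    ct=max(cv2.findContours((l==i).astype(np.uint8),cv2.RETR_EXTERNAL,cv2.CHAIN_APPROX_NONE)[0],key=len)[:,0]
    return (ct+.5)/up-.5,cv2.contourArea(ct)/up**2
E
cat > n.py <<'E'
from m import *
for k,nr in(("top",(384,205)),("side",(373,264))):
    ct,a=comp(k,(20,110,60),(36,255,255),nr)
    h=cv2.convexHull(ct.astype(np.float32))[:,0]
    P=np.array([plane(c[k],p,.024)[:2] for p in h])
    r=least_squares(lambda q:np.hypot(*(P-q[:2]).T)-.066,P.mean(0),loss="soft_l1",f_scale=.001)
    e=r.fun; r2=least_squares(lambda q:np.hypot(*(P-q[:2]).T)-q[2],[*r.x,.066],loss="soft_l1",f_scale=.001)
    print(k,"pad",r.x.round(4),"free",r2.x.round(4),"med res",np.median(abs(e)).round(4),len(P))
b={}
for k,nr in(("top",(386,198)),("side",(374,244))):
    ct,a=comp(k,(163,50,60),(180,170,255),nr); b[k]=cv2.minEnclosingCircle(ct.astype(np.float32))
    print(k,b[k],a)
print("ball",tri(T,b["top"][0],S,b["side"][0]))
f=lambda x,y:(335+x/4.1667,135+y/4.1667); g=lambda x,y:(325+(x-458.3)/4.1667,195+y/4.1667)
for n,u,v in(("plateL",(210,187),(710,50)),("plateR",(273,210),(762,96)),("lipL",(150,300),(577,240)),("lipR",(235,328),(637,300))):
    X,e=tri(T,f(*u),S,g(*v)); print(n,X.round(4),round(e,4))
# basket: outline corners of rim
for k in("top",):
    ct,a=comp(k,(4,80,30),(17,220,220),(261,165)); q=cv2.boxPoints(cv2.minAreaRect(ct.astype(np.float32)))
    P=np.array([plane(T,p,.05) for p in q]); print("basket top",P.round(3),P.mean(0).round(3),[np.hypot(*(P[i]-P[i-1])[:2]).round(3) for i in range(4)])
ct,a=comp("side",(4,80,30),(17,220,220),(296,174)); q=cv2.boxPoints(cv2.minAreaRect(ct.astype(np.float32)))
ap=cv2.approxPolyDP(ct.astype(np.float32),4,True)[:,0];print(ap.round(1).tolist())
print("rim pred side",proj(S,P).round(1).tolist())
# bystanders
for n,p,z in(("pumptop",(81,118),.13),("stopper",(81,265),.04),("brushtop",(393,147),.125),("tumblertop",(238,45),.1)): print(n,plane(T,f(*p),z).round(3))
E
python3 n.py
```

```text
top pad [ 0.4991 -0.2534] free [ 0.4978 -0.2528  0.0644] med res 0.0013 41
side pad [ 0.4978 -0.2514] free [ 0.4981 -0.2512  0.0663] med res 0.0002 39
top ((385.5962829589844, 197.80584716796875), 9.091899871826172) 237.625
side ((374.2897033691406, 244.25437927246094), 12.855769157409668) 488.71875
ball (array([ 0.49858645, -0.24886402,  0.06224305]), np.float64(0.0017954581487510516))
plateL [ 0.5438 -0.2374  0.1522] 0.0007
plateR [ 0.5274 -0.2886  0.1528] 0.0048
lipL [ 0.4718 -0.202   0.0202] 0.0009
lipR [ 0.4474 -0.2739  0.0318] 0.0001
basket top [[0.689 0.344 0.05 ]
 [0.761 0.132 0.05 ]
 [0.545 0.058 0.05 ]
 [0.475 0.265 0.05 ]] [0.617 0.199 0.05 ] [np.float64(0.228), np.float64(0.224), np.float64(0.229), np.float64(0.218)]
[[250.89999389648438, 173.89999389648438], [251.10000610351562, 186.60000610351562], [309.6000061035156, 204.10000610351562], [339.3999938964844, 172.60000610351562], [340.1000061035156, 160.89999389648438], [285.3999938964844, 146.10000610351562]]
rim pred side [[284.0, 145.5], [340.6, 160.0], [307.9, 193.2], [248.8, 175.6]]
pumptop [ 0.604 -0.135  0.13 ]
stopper [ 0.498 -0.141  0.04 ]
brushtop [ 0.586 -0.39   0.125]
tumblertop [ 0.678 -0.268  0.1  ]
```

```bash
cat > go.py <<'E'
import sys; from h import *
# go.py: successive targets x,y,z,yaw[,tilt] -> shift cm / twist deg in start-tool axes of each leg
o=env.get_obs();p=np.array(o["tool_pos"]);R=Ro.from_euler("xyz",o["tool_rot"],degrees=True)
print("t",round(float(o["time_s"]),2),"pos",p.round(4),"rot",np.round(o["tool_rot"],2),"F",np.round(o["force"],1))
for a in sys.argv[1:]:
    v=[float(s) for s in a.split(",")]
    R2=Ro.from_euler("xyz",[180,0,v[3]],degrees=True)
    if len(v)>4: R2=R2*Ro.from_euler("x",-v[4],degrees=True)
    q=np.array(v[:3])
    print((R.inv().apply(q-p)*100).round(2).tolist(),(R.inv()*R2).as_rotvec(degrees=True).round(2).tolist())
    p,R=q,R2
E
python3 go.py 0.45,0.40,0.46,132 0.6,0.05,0.46,100 0.536,-0.263,0.43,72 0.536,-0.263,0.293,72
```

```text
t 0.1 pos [0.1455 0.6333 0.4038] rot [-1.7990e+02  1.0000e-02  1.6707e+02] F [ 0.5  0.2 -0.4]
[-34.9, -15.93, -5.59] [-0.09, 0.04, 35.07]
[-36.05, -12.27, -0.0] [0.0, -0.0, 32.0]
[-29.71, -11.74, 3.0] [0.0, -0.0, 28.0]
[0.0, -0.0, 13.7] [0.0, 0.0, 0.0]
```

Emit:
servo_tool([
  {"xyz":[-3.5,-1.6,-0.6],"twist":[0,0,3.5],"jaw":0},
  {"xyz":[-7,-3.2,-1.2],"twist":[0,0,7],"jaw":0},
  {"xyz":[-10.5,-4.8,-1.8],"twist":[0,0,10.5],"jaw":0},
  {"xyz":[-14,-6.4,-2.4],"twist":[0,0,14],"jaw":0.2},
  {"xyz":[-17.5,-8,-3],"twist":[0,0,17.5],"jaw":0.2},
  {"xyz":[-21,-9.6,-3.6],"twist":[0,0,21],"jaw":0.4},
  {"xyz":[-24.5,-11.2,-4.2],"twist":[0,0,24.5],"jaw":0.4},
  {"xyz":[-28,-12.8,-4.8],"twist":[0,0,28],"jaw":0.4},
  {"xyz":[-31.5,-14.4,-5.2],"twist":[0,0,31.5],"jaw":0.4},
  {"xyz":[-35,-16,-5.6],"twist":[0,0,35],"jaw":0.4},
])

```text
time_s: 0.93
tool_pos: [0.452, 0.3977, 0.4609]
tool_rot: [-180.0, -0.0, 131.9]
force: [1.1, 0.6, -0.0]
grip_width: 0.0542
grasp_force: 0.0
```

Emit:
servo_tool([
  {"xyz":[-3.6,-1.2,0],"twist":[0,0,3.2],"jaw":0.4},
  {"xyz":[-7.2,-2.4,0],"twist":[0,0,6.4],"jaw":0.4},
  {"xyz":[-10.8,-3.6,0],"twist":[0,0,9.6],"jaw":0.4},
  {"xyz":[-14.4,-4.9,0],"twist":[0,0,12.8],"jaw":0.4},
  {"xyz":[-18,-6.1,0],"twist":[0,0,16],"jaw":0.4},
  {"xyz":[-21.6,-7.4,0],"twist":[0,0,19.2],"jaw":0.4},
  {"xyz":[-25.2,-8.6,0],"twist":[0,0,22.4],"jaw":0.4},
  {"xyz":[-28.8,-9.8,0],"twist":[0,0,25.6],"jaw":0.4},
  {"xyz":[-32.4,-11,0],"twist":[0,0,28.8],"jaw":0.4},
  {"xyz":[-36,-12.3,0],"twist":[0,0,32],"jaw":0.4},
])

```text
time_s: 1.77
tool_pos: [0.601, 0.048, 0.4605]
tool_rot: [-180.0, -0.0, 99.9]
force: [1.3, -0.3, 0.0]
grip_width: 0.0522
grasp_force: 0.0
```

```bash
python3 go.py 0.536,-0.263,0.43,72; python3 -c "
from h import *
print(np.round(env.get_obs()['qpos'],1), env.get_obs()['grip_width'])"
```

```text
t 1.77 pos [0.601  0.048  0.4605] rot [-1.7999e+02 -2.0000e-02  9.9930e+01] F [ 1.3 -0.3  0. ]
[-29.51, -11.77, 3.04] [-0.02, -0.01, 27.93]
[-32.4  12.1  30.1  86.3  -6.1  83.2   7.8] 0.05220204025103272
```

Emit:
servo_tool([
  {"xyz":[-3,-1.2,0],"twist":[0,0,2.8],"jaw":0.4},
  {"xyz":[-6,-2.4,0],"twist":[0,0,5.6],"jaw":0.4},
  {"xyz":[-9,-3.6,0],"twist":[0,0,8.4],"jaw":0.4},
  {"xyz":[-12,-4.8,0],"twist":[0,0,11.2],"jaw":0.4},
  {"xyz":[-15,-6,0],"twist":[0,0,14],"jaw":0.4},
  {"xyz":[-18,-7.2,0.5],"twist":[0,0,16.8],"jaw":0.4},
  {"xyz":[-21,-8.4,1],"twist":[0,0,19.6],"jaw":0.4},
  {"xyz":[-24,-9.6,2],"twist":[0,0,22.4],"jaw":0.4},
  {"xyz":[-27,-10.7,2.5],"twist":[0,0,25.2],"jaw":0.4},
  {"xyz":[-29.5,-11.8,3],"twist":[0,0,28],"jaw":0.4},
])

```text
time_s: 2.6
tool_pos: [0.5351, -0.2637, 0.43]
tool_rot: [-180.0, 0.0, 71.9]
force: [-0.4, -0.2, -0.1]
grip_width: 0.0524
grasp_force: 0.0
```

```bash
python3 - <<'E'
from h import *
c=snap("b")
b=cv2.resize(c["side"]["img"][120:280,310:450],None,fx=4,fy=4,interpolation=cv2.INTER_CUBIC)[:600,:]
cv2.imwrite("pics/b_crop.png",cv2.convertScaleAbs(b[:,:,::-1],alpha=1.4))
E
python3 go.py 0.536,-0.263,0.295,72
```

```text
t 2.7 pos [ 0.533  -0.2672  0.4298] rot [-179.89    0.2    71.47] F [-0.2 -1.2  1.1]
[0.54, 0.18, 13.48] [-0.11, 0.2, -0.53]
```

View pics/b_crop.png

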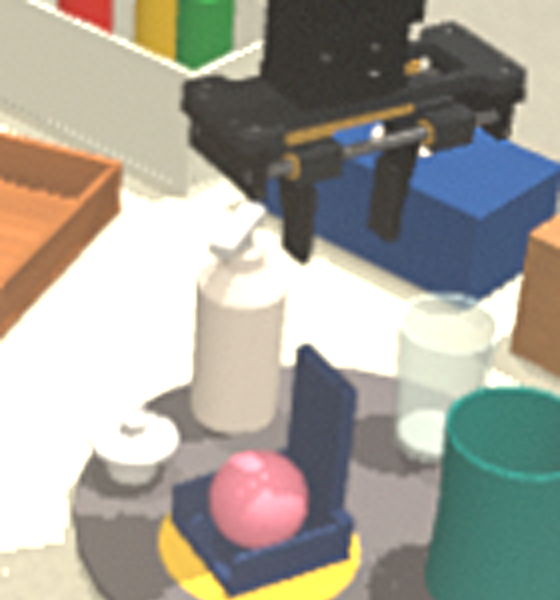

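The gripper straddles the plate's line: fingertips are at crop (303,255) and (385,235), and the plate top runs from (302,347) to (354,388). Next I check that the plate sits under the grasp point.

Run:
```python
from h import *
c=pickle.load(open("last.pkl","rb"))
s=c["side"]; g=lambda x,y:(310+x/4,120+y/4)
f=lambda q:((proj(s,q)-[310,120])*4).round(0).tolist()
o=env.get_obs();print(np.round(o["tool_pos"],4),o["tool_rot"])
p=np.array(o["tool_pos"]); y=np.array([.951,-.309,0])
print("tips",f([p-[0,0,.182]-y*.03,p-[0,0,.182]+y*.03]))
x=np.array([.309,.951,0]);P=np.array([.536,-.263,.154])
print("plate corners front-L,back-L,back-R,front-R",f([P+x*.03-y*.006,P+x*.03+y*.006,P-x*.03+y*.006,P-x*.03-y*.006]))
for q in((302,347),(311,347),(354,386),(340,390)): print(plane(s,g(*q),.154).round(4))
```

```text
[ 0.533  -0.2672  0.4298] [-179.89001352    0.20295616   71.46842004]
tips [[298.0, 258.0], [382.0, 235.0]]
plate corners front-L,back-L,back-R,front-R [[291.0, 345.0], [307.0, 341.0], [359.0, 391.0], [343.0, 396.0]]
[ 0.5431 -0.2385  0.154 ]
[ 0.5472 -0.2425  0.154 ]
[ 0.5345 -0.2877  0.154 ]
[ 0.5249 -0.2843  0.154 ]
```

Emit:
servo_tool([
  {"xyz":[0,0,1],"twist":[0,0,0],"jaw":0.4},
  {"xyz":[0,0.1,2.5],"twist":[0,0,0],"jaw":0.4},
  {"xyz":[0,0.1,4],"twist":[0,0,0],"jaw":0.4},
  {"xyz":[0,0.1,5.5],"twist":[0,0,0],"jaw":0.4},
  {"xyz":[0,0.1,7],"twist":[0,0,0],"jaw":0.4},
  {"xyz":[0,0.1,8.5],"twist":[0,0,0],"jaw":0.4},
  {"xyz":[0,0.1,10],"twist":[0,0,0],"jaw":0.4},
  {"xyz":[0,0.1,11.5],"twist":[0,0,0],"jaw":0.4},
  {"xyz":[0,0.1,12.7],"twist":[0,0,0],"jaw":0.4},
  {"xyz":[0,0.1,13.5],"twist":[0,0,0],"jaw":0.4},
])

```text
time_s: 3.53
tool_pos: [0.5373, -0.2599, 0.2936]
tool_rot: [-179.9, -0.1, 72.2]
force: [-0.2, 0.8, -0.3]
grip_width: 0.0526
grasp_force: 0.0
```

Emit:
servo_tool([
  {"xyz":[0,0,0],"twist":[0,0,0],"jaw":0.45},
  {"xyz":[0,0,0],"twist":[0,0,0],"jaw":0.5},
  {"xyz":[0,0,0],"twist":[0,0,0],"jaw":0.55},
])

```text
time_s: 3.78
tool_pos: [0.5374, -0.2618, 0.2965]
tool_rot: [179.9, -0.0, 72.1]
force: [0.0, -0.5, 0.4]
grip_width: 0.0431
grasp_force: 0.0
```

```bash
python3 - <<'E'
from h import *
c=snap("c")
b=cv2.resize(c["side"]["img"][150:280,330:430],None,fx=4.6,fy=4.6,interpolation=cv2.INTER_CUBIC)
cv2.imwrite("pics/c_crop.png",cv2.convertScaleAbs(b[:,:,::-1],alpha=1.6))
E
python3 go.py
```

```text
t 3.88 pos [ 0.5374 -0.2621  0.2967] rot [ 1.799e+02 -1.000e-02  7.206e+01] F [-0.7 -0.3  0.2]
```

View pics/c_crop.png

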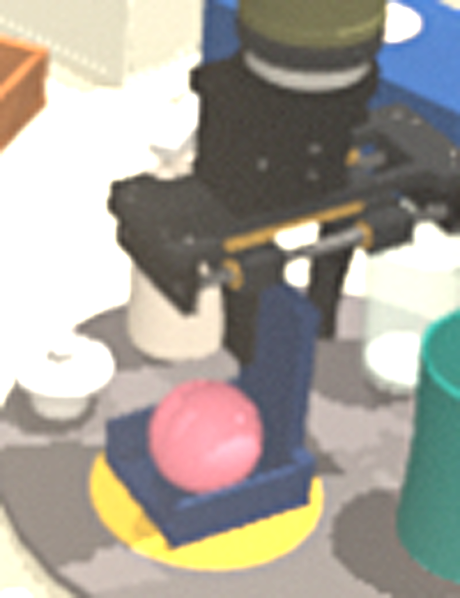

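The plate top (285,300) sits between the fingers (245,310) and (330,310), and the tips clear the ball (205,435). I'll close now.

Emit:
servo_tool([
  {"xyz":[0,0,0],"twist":[0,0,0],"jaw":0.62},
  {"xyz":[0,0,0],"twist":[0,0,0],"jaw":0.68},
  {"xyz":[0,0,0],"twist":[0,0,0],"jaw":0.74},
  {"xyz":[0,0,0],"twist":[0,0,0],"jaw":0.8},
  {"xyz":[0,0,0],"twist":[0,0,0],"jaw":0.84},
  {"xyz":[0,0,0],"twist":[0,0,0],"jaw":0.88},
  {"xyz":[0,0,0],"twist":[0,0,0],"jaw":0.92},
  {"xyz":[0,0,0],"twist":[0,0,0],"jaw":0.96},
  {"xyz":[0,0,0],"twist":[0,0,0],"jaw":1},
  {"xyz":[0,0,0],"twist":[0,0,0],"jaw":1},
], newtons=10)

```text
time_s: 4.72
tool_pos: [0.5372, -0.2618, 0.2958]
tool_rot: [180.0, -0.0, 72.1]
force: [1.5, 0.1, -1.2]
grip_width: 0.0122
grasp_force: 10.0
```

Emit:
servo_tool([
  {"xyz":[0,0,0],"twist":[0,0,0],"jaw":1},
  {"xyz":[0,0,0],"twist":[0,0,0],"jaw":1},
  {"xyz":[0,0,0],"twist":[0,0,0],"jaw":1},
  {"xyz":[0,0,0],"twist":[0,0,0],"jaw":1},
], newtons=40)

```text
time_s: 5.05
tool_pos: [0.5371, -0.2618, 0.2958]
tool_rot: [180.0, -0.0, 72.1]
force: [2.2, 0.3, -0.6]
grip_width: 0.0121
grasp_force: 40.0
```

```bash
python3 go.py
python3 - <<'E'
from h import *
c=snap("d")
E
sed -i '/^f=lambda/,$d' n.py; python3 n.py
```

```text
t 5.05 pos [ 0.5371 -0.2618  0.2958] rot [ 1.7998e+02 -1.0000e-02  7.2070e+01] F [ 2.2  0.3 -0.6]
top pad [ 0.4996 -0.2512] free [ 0.4914 -0.2638  0.0528] med res 0.0015 21
side pad [ 0.4979 -0.2515] free [ 0.4982 -0.2513  0.0663] med res 0.0001 36Traceback (most recent call last):
  File "n.py", line 11, in <module>
    ct,a=comp(k,(163,50,60),(180,170,255),nr); b[k]=cv2.minEnclosingCircle(ct.astype(np.float32))
         ~~~~^^^^^^^^^^^^^^^^^^^^^^^^^^^^^^^^
  File "m.py", line 8, in comp
    i=min([i for i in range(1,N) if s[i,4]>300],key=lambda i:np.hypot(*(ce[i]/up-near)))
ValueError: min() iterable argument is empty
```

Emit:
servo_tool([
  {"xyz":[0,0,-0.3],"twist":[0,0,0],"jaw":1},
  {"xyz":[0,0,-0.8],"twist":[0,0,0],"jaw":1},
  {"xyz":[0,0,-1.6],"twist":[0,0,0],"jaw":1},
  {"xyz":[0,0,-2.6],"twist":[0,0,0],"jaw":1},
  {"xyz":[0,0,-3.8],"twist":[0,0,0],"jaw":1},
  {"xyz":[0,0,-5],"twist":[0,0,0],"jaw":1},
  {"xyz":[0,0,-6.2],"twist":[0,0,0],"jaw":1},
  {"xyz":[0,0,-7.4],"twist":[0,0,0],"jaw":1},
  {"xyz":[0,0,-8.6],"twist":[0,0,0],"jaw":1},
  {"xyz":[0,0,-9.8],"twist":[0,0,0],"jaw":1},
])

```text
time_s: 5.98
tool_pos: [0.537, -0.2619, 0.3953]
tool_rot: [180.0, -0.0, 72.1]
force: [-0.3, -0.5, -2.0]
grip_width: 0.0119
grasp_force: 40.0
```

Emit:
servo_tool([
  {"xyz":[0,0,-1.2],"twist":[0,0,0],"jaw":1},
  {"xyz":[0,0,-2.4],"twist":[0,0,0],"jaw":1},
  {"xyz":[0,0,-3.6],"twist":[0,0,0],"jaw":1},
  {"xyz":[0,0,-4.8],"twist":[0,0,0],"jaw":1},
  {"xyz":[0,0,-6],"twist":[0,0,0],"jaw":1},
  {"xyz":[0,0,-7.2],"twist":[0,0,0],"jaw":1},
  {"xyz":[0,0,-8.4],"twist":[0,0,0],"jaw":1},
  {"xyz":[0,0,-9.4],"twist":[0,0,0],"jaw":1},
  {"xyz":[0,0,-10],"twist":[0,0,0],"jaw":1},
  {"xyz":[0,0,-10.3],"twist":[0,0,0],"jaw":1},
])

```text
time_s: 6.82
tool_pos: [0.5371, -0.262, 0.4979]
tool_rot: [179.9, -0.0, 72.1]
force: [-0.4, -0.6, -3.2]
grip_width: 0.0116
grasp_force: 40.0
```

```bash
python3 go.py 0.58,-0.05,0.50,90 0.575,0.185,0.50,108.9
python3 - <<'E'
from h import *
from math import *
t=radians(40)
for deg in (0,15,25,40):
    t=radians(deg);r=.682
    lz=.068
    x=.0815*cos(t)-.260*sin(t); z=.0815*sin(t)+.260*cos(t)
    L=np.array([.650,.210]);u=np.array([cos(radians(18.9)),sin(radians(18.9))])
    print(deg,(L+u*x).round(4),round(lz+z,4))
print(np.round(env.get_obs()["qpos"],1))
E
```

```text
t 6.82 pos [ 0.5371 -0.262   0.4979] rot [179.93  -0.    72.06] F [-0.4 -0.6 -3.2]
[21.49, -2.45, -0.21] [0.07, 0.01, -17.94]
[23.5, -0.5, -0.0] [0.0, 0.0, -18.9]
0 [0.7271 0.2364] 0.328
15 [0.6608 0.2137] 0.3402
25 [0.6159 0.1983] 0.3381
40 [0.551  0.1761] 0.3196
[-13.6  12.4  44.5  83.8  -8.7  87.3  12.7]
```

Emit:
servo_tool([
  {"xyz":[0.4,0,0],"twist":[0,0,-0.4],"jaw":1},
  {"xyz":[1.4,0,0],"twist":[0,0,-1.2],"jaw":1},
  {"xyz":[3,-0.1,0],"twist":[0,0,-2.5],"jaw":1},
  {"xyz":[5.2,-0.4,0],"twist":[0,0,-4.3],"jaw":1},
  {"xyz":[7.8,-0.7,0],"twist":[0,0,-6.5],"jaw":1},
  {"xyz":[10.5,-1,0],"twist":[0,0,-8.8],"jaw":1},
  {"xyz":[13.2,-1.3,0],"twist":[0,0,-11],"jaw":1},
  {"xyz":[15.9,-1.6,0],"twist":[0,0,-13.3],"jaw":1},
  {"xyz":[18.6,-1.9,0],"twist":[0,0,-15.5],"jaw":1},
  {"xyz":[21.3,-2.2,0],"twist":[0,0,-17.8],"jaw":1},
])

```text
time_s: 7.65
tool_pos: [0.5817, -0.0487, 0.4961]
tool_rot: [-179.9, -0.1, 90.2]
force: [1.5, 0.1, -3.2]
grip_width: 0.0117
grasp_force: 40.0
```

```bash
python3 go.py 0.727,0.236,0.497,108.9
```

```text
t 7.65 pos [ 0.5817 -0.0487  0.4961] rot [-1.7993e+02 -6.0000e-02  9.0180e+01] F [ 1.5  0.1 -3.2]
[28.43, 14.62, -0.08] [-0.05, -0.07, -18.72]
```

Emit:
servo_tool([
  {"xyz":[2.6,0.4,0],"twist":[0,0,-1.8],"jaw":1},
  {"xyz":[5.2,1.3,0],"twist":[0,0,-3.6],"jaw":1},
  {"xyz":[7.8,2.6,0],"twist":[0,0,-5.4],"jaw":1},
  {"xyz":[10.4,4.2,0],"twist":[0,0,-7.2],"jaw":1},
  {"xyz":[13,5.8,0],"twist":[0,0,-9],"jaw":1},
  {"xyz":[15.6,7.4,0],"twist":[0,0,-10.6],"jaw":1},
  {"xyz":[18.2,9,0],"twist":[0,0,-12.2],"jaw":1},
  {"xyz":[20.8,10.5,0],"twist":[0,0,-13.8],"jaw":1},
  {"xyz":[23.2,11.8,0],"twist":[0,0,-15.4],"jaw":1},
  {"xyz":[25.4,13,0],"twist":[0,0,-16.8],"jaw":1},
])

```text
time_s: 8.48
tool_pos: [0.7127, 0.2056, 0.4951]
tool_rot: [-179.9, -0.1, 107.0]
force: [0.7, -0.6, -3.3]
grip_width: 0.0119
grasp_force: 40.0
```

Emit:
servo_tool([
  {"xyz":[1.6,0.8,0],"twist":[0,0,-1],"jaw":1},
  {"xyz":[2.5,1.3,0],"twist":[0,0,-1.6],"jaw":1},
  {"xyz":[3,1.6,0],"twist":[0,0,-1.9],"jaw":1},
  {"xyz":[3,1.6,0],"twist":[0,0,-1.9],"jaw":1},
])

```text
time_s: 8.82
tool_pos: [0.7188, 0.2369, 0.4957]
tool_rot: [-179.9, -0.0, 108.7]
force: [-0.3, 0.5, -3.3]
grip_width: 0.0116
grasp_force: 40.0
```

```bash
python3 go.py 0.727,0.236,0.345,108.9;  python3 -c "
from h import *
print(np.round(env.get_obs()['qpos'],1))"
```

```text
t 8.82 pos [0.7188 0.2369 0.4957] rot [-1.7993e+02 -4.0000e-02  1.0874e+02] F [-0.3  0.5 -3.3]
[-0.36, 0.77, 15.07] [-0.07, -0.04, -0.16]
[-34.2  32.9  25.6  55.5 -13.6  94.2   5.4]
```

Emit:
servo_tool([
  {"xyz":[0,0.1,0.4],"twist":[0,0,0],"jaw":1},
  {"xyz":[-0.1,0.2,1.4],"twist":[0,0,0],"jaw":1},
  {"xyz":[-0.2,0.3,3],"twist":[0,0,0],"jaw":1},
  {"xyz":[-0.2,0.4,5],"twist":[0,0,0],"jaw":1},
  {"xyz":[-0.3,0.5,7.2],"twist":[0,0,0],"jaw":1},
  {"xyz":[-0.3,0.6,9.4],"twist":[0,0,0],"jaw":1},
  {"xyz":[-0.3,0.7,11.6],"twist":[0,0,0],"jaw":1},
  {"xyz":[-0.3,0.7,13.4],"twist":[0,0,0],"jaw":1},
  {"xyz":[-0.3,0.7,14.5],"twist":[0,0,0],"jaw":1},
  {"xyz":[-0.3,0.7,15],"twist":[0,0,0],"jaw":1},
])

```text
time_s: 9.65
tool_pos: [0.726, 0.2326, 0.3441]
tool_rot: [-179.8, 0.0, 108.5]
force: [0.6, -0.5, -3.2]
grip_width: 0.0115
grasp_force: 40.0
```

Emit:
servo_tool([
  {"xyz":[0,0,0],"twist":[0,0,0],"jaw":1},
  {"xyz":[0,0,0],"twist":[0,0,0],"jaw":1},
])

```text
time_s: 9.82
tool_pos: [0.7268, 0.2335, 0.3478]
tool_rot: [179.9, 0.0, 108.5]
force: [0.3, -0.4, -2.9]
grip_width: 0.0116
grasp_force: 40.0
```

```bash
cat > tilt.py <<'E'
from h import *
from math import *
o=env.get_obs();p=np.array(o["tool_pos"]);print(p.round(4),np.round(o["tool_rot"],2),np.round(o["qpos"],1))
# level now; pivot on lip; lip drops; rows in tool frame at start (y=dish x, z down)
L=np.array([.0815,.260])
for d in range(0,41,4):
    t=radians(d);q=np.array([L[0]*cos(t)-L[1]*sin(t),L[0]*sin(t)+L[1]*cos(t)])-L
    print(d,(q[0]*100).round(2),(-q[1]*100+ .017*100*d/40).round(2))
u=Ro.from_euler("xyz",o["tool_rot"],degrees=True).apply([0,1,0])
print("lip",(p-u*.0815-[0,0,.260]).round(3))
E
python3 tilt.py;python3 - <<'E'
from h import *
c=snap("e")
b=cv2.resize(c["side"]["img"][50:230,210:400],None,fx=3,fy=3,interpolation=cv2.INTER_CUBIC)
cv2.imwrite("pics/e_crop.png",cv2.convertScaleAbs(b[:,:,::-1],alpha=1.3))
E
```

```text
[0.7268 0.2335 0.3478] [179.93   0.   108.53] [-34.9  35.4  24.6  68.7 -14.2  78.8   6.9]
0 0.0 0.0
4 -1.83 -0.34
8 -3.7 -0.54
12 -5.58 -0.62
16 -7.48 -0.56
20 -9.38 -0.37
24 -11.28 -0.05
28 -13.16 0.41
32 -15.02 0.99
36 -16.84 1.71
40 -18.62 2.54
lip [0.65  0.208 0.088]
```

View pics/e_crop.png

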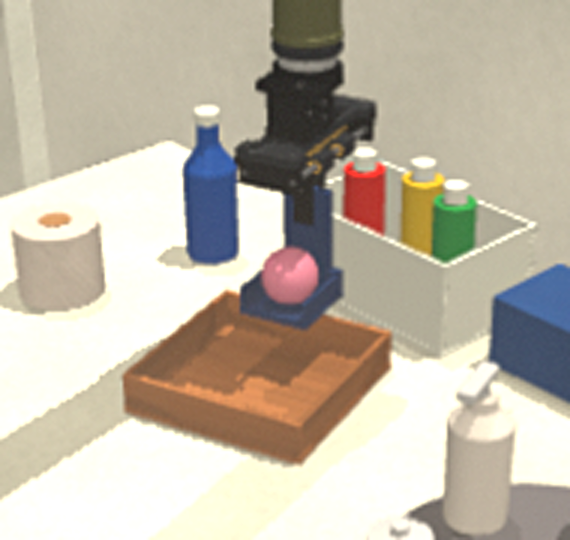

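The level dish with the ball is over the basket's far half, with the lip at (270,318) in the crop. I'll tip now, first to 20°.

Emit:
servo_tool([
  {"xyz":[0,-0.9,-0.2],"twist":[-2,0,0],"jaw":1},
  {"xyz":[0,-1.8,-0.3],"twist":[-4,0,0],"jaw":1},
  {"xyz":[0,-2.8,-0.4],"twist":[-6,0,0],"jaw":1},
  {"xyz":[0,-3.7,-0.5],"twist":[-8,0,0],"jaw":1},
  {"xyz":[0,-4.6,-0.6],"twist":[-10,0,0],"jaw":1},
  {"xyz":[0,-5.6,-0.6],"twist":[-12,0,0],"jaw":1},
  {"xyz":[0,-6.5,-0.6],"twist":[-14,0,0],"jaw":1},
  {"xyz":[0,-7.5,-0.5],"twist":[-16,0,0],"jaw":1},
  {"xyz":[0,-8.4,-0.5],"twist":[-18,0,0],"jaw":1},
  {"xyz":[0,-9.4,-0.4],"twist":[-20,0,0],"jaw":1},
])

```text
time_s: 10.75
tool_pos: [0.6375, 0.2037, 0.353]
tool_rot: [159.7, -0.0, 108.5]
force: [0.6, -1.4, -1.7]
grip_width: 0.0116
grasp_force: 40.0
```

Run:
```python
from h import *
from math import *
o=env.get_obs();p=np.array(o["tool_pos"]);R=Ro.from_euler("xyz",o["tool_rot"],degrees=True)
z=R.apply([0,0,1]);t0=degrees(acos(-z[2]));lip=p+R.apply([0,-.0815,.260])
print(p.round(4),"tilt",round(t0,2),"lip",lip.round(4),np.round(o["qpos"],1))
for d in (22,24,26,28,30,32,34,36,38,39.5):
    R2=R*Ro.from_euler("x",-(d-t0),degrees=True)
    tgt=np.array([.650,.208,lip[2]+(.068-lip[2])*(d-t0)/(39.5-t0)])
    print(round(d-t0,1),(R.inv().apply(tgt-R2.apply([0,-.0815,.260])-p)*100).round(2))
```

```text
[0.6375 0.2037 0.353 ] tilt 20.27 lip [0.6504 0.2082 0.0809] [-41.9  15.8  26.   95.6  -9.2  50.1   5.1]
1.7 [-0.01 -0.87 -0.14]
3.7 [-0.01 -1.84 -0.26]
5.7 [-0.01 -2.81 -0.34]
7.7 [-0.01 -3.79 -0.39]
9.7 [-0.01 -4.78 -0.41]
11.7 [-0.01 -5.77 -0.39]
13.7 [-0.01 -6.76 -0.34]
15.7 [-0.01 -7.76 -0.26]
17.7 [-0.01 -8.76 -0.15]
19.2 [-0.01 -9.5  -0.04]
```

Emit:
servo_tool([
  {"xyz":[0,-0.9,-0.1],"twist":[-2,0,0],"jaw":1},
  {"xyz":[0,-1.8,-0.3],"twist":[-4,0,0],"jaw":1},
  {"xyz":[0,-2.8,-0.3],"twist":[-6,0,0],"jaw":1},
  {"xyz":[0,-3.8,-0.4],"twist":[-8,0,0],"jaw":1},
  {"xyz":[0,-4.8,-0.4],"twist":[-10,0,0],"jaw":1},
  {"xyz":[0,-5.8,-0.4],"twist":[-12,0,0],"jaw":1},
  {"xyz":[0,-6.8,-0.3],"twist":[-14,0,0],"jaw":1},
  {"xyz":[0,-7.8,-0.3],"twist":[-16,0,0],"jaw":1},
  {"xyz":[0,-8.8,-0.2],"twist":[-18,0,0],"jaw":1},
  {"xyz":[0,-9.5,0],"twist":[-19.3,0,0],"jaw":1},
])

```text
time_s: 11.58
tool_pos: [0.5525, 0.1749, 0.3198]
tool_rot: [140.5, -0.1, 108.5]
force: [0.2, -0.6, -1.2]
grip_width: 0.0117
grasp_force: 40.0
```

Emit:
servo_tool([
  {"xyz":[0,0,0],"twist":[0,0,0],"jaw":1},
  {"xyz":[0,0,0],"twist":[0,0,0],"jaw":1},
  {"xyz":[0,0,0],"twist":[0,0,0],"jaw":1},
  {"xyz":[0,0,0],"twist":[0,0,0],"jaw":1},
  {"xyz":[0,0,0],"twist":[0,0,0],"jaw":1},
  {"xyz":[0,0,0],"twist":[0,0,0],"jaw":1},
  {"xyz":[0,0,0],"twist":[0,0,0],"jaw":1},
  {"xyz":[0,0,0],"twist":[0,0,0],"jaw":1},
  {"xyz":[0,0,0],"twist":[0,0,0],"jaw":1},
  {"xyz":[0,0,0],"twist":[0,0,0],"jaw":1},
])

```text
time_s: 12.42
tool_pos: [0.5529, 0.1756, 0.3182]
tool_rot: [140.7, 0.0, 108.6]
force: [0.4, 0.3, -2.1]
grip_width: 0.0118
grasp_force: 40.0
```

```bash
python3 go.py
python3 - <<'E'
from h import *
c=snap("f")
b=cv2.resize(c["side"]["img"][70:230,210:400],None,fx=3,fy=3,interpolation=cv2.INTER_CUBIC)
cv2.imwrite("pics/f_crop.png",cv2.convertScaleAbs(b[:,:,::-1],alpha=1.3))
E
```

```text
t 12.42 pos [0.5529 0.1756 0.3182] rot [140.71   0.   108.56] F [ 0.4  0.3 -2.1]
```

View pics/f_crop.png

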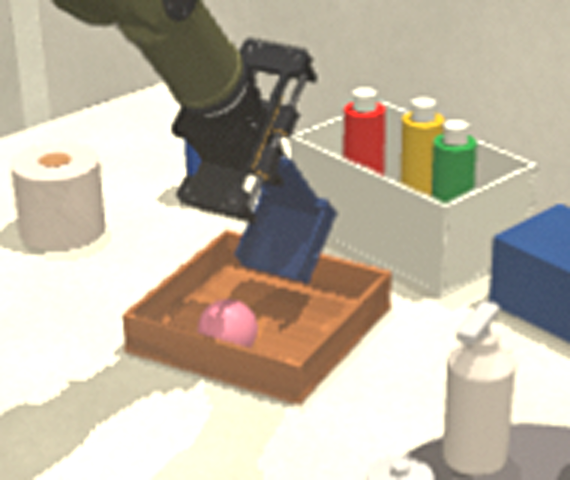

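The bath bomb lies in the basket at crop (230,325) and the dish is empty. I'll hold briefly, then lift straight up.

Emit:
servo_tool([
  {"xyz":[0,0,0],"twist":[0,0,0],"jaw":1},
  {"xyz":[0,0,0],"twist":[0,0,0],"jaw":1},
  {"xyz":[0,0,0],"twist":[0,0,0],"jaw":1},
  {"xyz":[0,0,0],"twist":[0,0,0],"jaw":1},
  {"xyz":[0,0,0],"twist":[0,0,0],"jaw":1},
  {"xyz":[0,0,0],"twist":[0,0,0],"jaw":1},
  {"xyz":[0,0,0],"twist":[0,0,0],"jaw":1},
  {"xyz":[0,0,0],"twist":[0,0,0],"jaw":1},
  {"xyz":[0,0,0],"twist":[0,0,0],"jaw":1},
  {"xyz":[0,0,0],"twist":[0,0,0],"jaw":1},
])

```text
time_s: 13.35
tool_pos: [0.5529, 0.1756, 0.3183]
tool_rot: [140.7, -0.0, 108.6]
force: [-0.1, -0.6, -1.4]
grip_width: 0.0118
grasp_force: 40.0
```

Emit:
servo_tool([
  {"xyz":[0,0.5,-0.6],"twist":[0,0,0],"jaw":1},
  {"xyz":[0,1.3,-1.6],"twist":[0,0,0],"jaw":1},
  {"xyz":[0,2.2,-2.7],"twist":[0,0,0],"jaw":1},
  {"xyz":[0,3.2,-3.9],"twist":[0,0,0],"jaw":1},
  {"xyz":[0,4.2,-5.1],"twist":[0,0,0],"jaw":1},
  {"xyz":[0,5.2,-6.3],"twist":[0,0,0],"jaw":1},
  {"xyz":[0,6.1,-7.5],"twist":[0,0,0],"jaw":1},
  {"xyz":[0,6.9,-8.5],"twist":[0,0,0],"jaw":1},
  {"xyz":[0,7.4,-9.1],"twist":[0,0,0],"jaw":1},
  {"xyz":[0,7.6,-9.3],"twist":[0,0,0],"jaw":1},
])

```text
time_s: 14.18
tool_pos: [0.5532, 0.1755, 0.4407]
tool_rot: [140.5, -0.0, 108.6]
force: [-0.5, -0.0, -0.9]
grip_width: 0.0115
grasp_force: 40.0
```

```bash
python3 go.py 0.63,0.2,0.50,108.5 0.585,-0.05,0.50,90 0.537,-0.262,0.50,72
```

```text
t 14.18 pos [0.5532 0.1755 0.4407] rot [ 1.4050e+02 -5.0000e-02  1.0855e+02] F [-0.5 -0.  -0.9]
[-0.12, 10.0, 0.55] [39.5, -0.06, 0.03]
[-22.28, -12.2, -0.0] [0.0, -0.0, 18.5]
[-21.2, -4.8, -0.0] [0.0, -0.0, 18.0]
```

Emit:
servo_tool([
  {"xyz":[0,0.8,0],"twist":[3,0,0],"jaw":1},
  {"xyz":[0,1.8,0],"twist":[7,0,0],"jaw":1},
  {"xyz":[0,3,0.1],"twist":[12,0,0],"jaw":1},
  {"xyz":[0,4.2,0.2],"twist":[17,0,0],"jaw":1},
  {"xyz":[0,5.4,0.3],"twist":[22,0,0],"jaw":1},
  {"xyz":[0,6.6,0.4],"twist":[27,0,0],"jaw":1},
  {"xyz":[0,7.8,0.4],"twist":[31.5,0,0],"jaw":1},
  {"xyz":[0,8.8,0.5],"twist":[35.5,0,0],"jaw":1},
  {"xyz":[0,9.6,0.5],"twist":[38,0,0],"jaw":1},
  {"xyz":[0,10,0.5],"twist":[39.3,0,0],"jaw":1},
])

```text
time_s: 15.02
tool_pos: [0.6304, 0.2021, 0.497]
tool_rot: [-179.9, 0.1, 108.6]
force: [0.4, -0.1, -1.7]
grip_width: 0.0116
grasp_force: 40.0
```

Emit:
servo_tool([
  {"xyz":[0,0,0],"twist":[0,0,0],"jaw":1},
  {"xyz":[0,0,0],"twist":[0,0,0],"jaw":1},
  {"xyz":[0,0,0],"twist":[0,0,0],"jaw":1},
  {"xyz":[0,0,0],"twist":[0,0,0],"jaw":1},
])

```text
time_s: 15.35
tool_pos: [0.6288, 0.2011, 0.4977]
tool_rot: [180.0, -0.0, 108.6]
force: [-0.2, -0.6, -1.6]
grip_width: 0.0118
grasp_force: 40.0
```

```bash
python3 go.py 0.585,-0.05,0.50,90 0.537,-0.262,0.50,72
python3 - <<'E'
from h import *
c=snap("g")
b=cv2.resize(c["side"]["img"][30:230,210:400],None,fx=2,fy=2,interpolation=cv2.INTER_CUBIC)
a=cv2.resize(c["top"]["img"][100:240,210:450],None,fx=1.7,fy=1.7,interpolation=cv2.INTER_CUBIC)
im=np.zeros((400,790,3),np.uint8);im[:,:380]=b;im[:a.shape[0],380:380+a.shape[1]]=a[:,:410]
cv2.imwrite("pics/g_crop.png",cv2.convertScaleAbs(im[:,:,::-1],alpha=1.3))
import subprocess
E
python3 n.py 2>/dev/null
```

```text
t 15.35 pos [0.6288 0.2011 0.4977] rot [ 1.7998e+02 -2.0000e-02  1.0856e+02] F [-0.2 -0.6 -1.6]
[-22.41, -12.14, -0.24] [0.01, -0.02, 18.56]
[-21.2, -4.8, -0.0] [0.0, -0.0, 18.0]
top pad [ 0.4978 -0.2534] free [ 0.4978 -0.2529  0.0644] med res 0.0016 42
side pad [ 0.4985 -0.2508] free [ 0.4985 -0.2507  0.0668] med res 0.0008 46
top ((266.0442810058594, 180.8999481201172), 8.450535774230957) 207.65625
side ((285.4906921386719, 178.900146484375), 9.416367530822754) 192.375
ball (array([0.55697615, 0.17839967, 0.04132766]), np.float64(0.0007828894899320156))
```

View pics/g_crop.png

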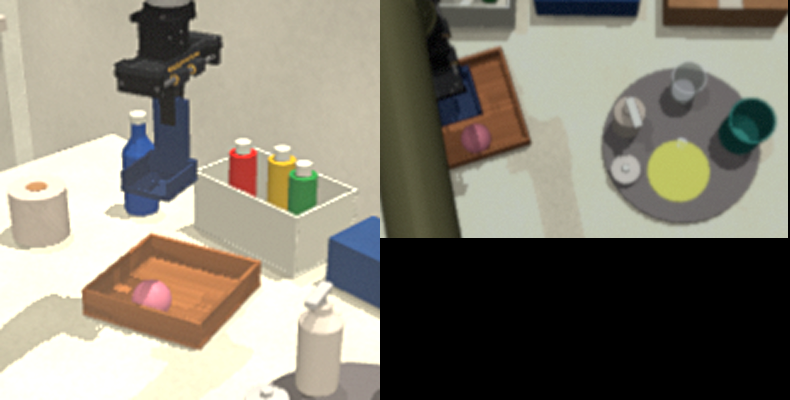

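The dish is level in the air at left. The ball rests in the basket at triangulated (0.557, 0.178, 0.041), which is right for lying on the basket floor. The yellow pad is free and nothing has moved. I'll carry the dish back.

Emit:
servo_tool([
  {"xyz":[-0.8,-0.4,0],"twist":[0,0,0.5],"jaw":1},
  {"xyz":[-2.4,-1.3,0],"twist":[0,0,2],"jaw":1},
  {"xyz":[-4.8,-2.6,0],"twist":[0,0,4],"jaw":1},
  {"xyz":[-7.4,-4,0],"twist":[0,0,6],"jaw":1},
  {"xyz":[-10,-5.4,0],"twist":[0,0,8.2],"jaw":1},
  {"xyz":[-12.6,-6.8,-0.1],"twist":[0,0,10.4],"jaw":1},
  {"xyz":[-15.2,-8.2,-0.2],"twist":[0,0,12.6],"jaw":1},
  {"xyz":[-17.8,-9.6,-0.2],"twist":[0,0,14.8],"jaw":1},
  {"xyz":[-20.4,-11,-0.2],"twist":[0,0,17],"jaw":1},
  {"xyz":[-22.4,-12.1,-0.2],"twist":[0,0,18.6],"jaw":1},
])

```text
time_s: 16.28
tool_pos: [0.5845, -0.0543, 0.5003]
tool_rot: [180.0, 0.0, 89.6]
force: [0.4, -1.0, -2.0]
grip_width: 0.0119
grasp_force: 40.0
```

Emit:
servo_tool([
  {"xyz":[-2.4,-0.5,0],"twist":[0,0,2],"jaw":1},
  {"xyz":[-4.9,-1.1,0],"twist":[0,0,4],"jaw":1},
  {"xyz":[-7.4,-1.7,0],"twist":[0,0,6],"jaw":1},
  {"xyz":[-9.9,-2.2,0],"twist":[0,0,8],"jaw":1},
  {"xyz":[-12.4,-2.8,0],"twist":[0,0,10],"jaw":1},
  {"xyz":[-14.9,-3.4,0],"twist":[0,0,12],"jaw":1},
  {"xyz":[-17.2,-3.9,0],"twist":[0,0,14],"jaw":1},
  {"xyz":[-19.2,-4.4,0],"twist":[0,0,16],"jaw":1},
  {"xyz":[-20.6,-4.8,0],"twist":[0,0,17.4],"jaw":1},
  {"xyz":[-21.3,-4.9,0],"twist":[0,0,18],"jaw":1},
])

```text
time_s: 17.12
tool_pos: [0.5351, -0.2656, 0.5]
tool_rot: [-180.0, 0.1, 71.7]
force: [-1.3, -0.6, -2.3]
grip_width: 0.012
grasp_force: 40.0
```

Emit:
servo_tool([
  {"xyz":[0,0,0],"twist":[0,0,0],"jaw":1},
  {"xyz":[0,0,0],"twist":[0,0,0],"jaw":1},
  {"xyz":[0,0,0],"twist":[0,0,0],"jaw":1},
  {"xyz":[0,0,0],"twist":[0,0,0],"jaw":1},
])

```text
time_s: 17.45
tool_pos: [0.5375, -0.2609, 0.4997]
tool_rot: [-180.0, -0.0, 72.1]
force: [0.5, 0.5, -1.4]
grip_width: 0.012
grasp_force: 40.0
```

```bash
python3 go.py 0.5355,-0.263,0.31,72
```

```text
t 17.45 pos [ 0.5375 -0.2609  0.4997] rot [-1.7998e+02 -4.0000e-02  7.2140e+01] F [ 0.5  0.5 -1.4]
[-0.27, -0.12, 18.97] [-0.02, -0.04, 0.14]
```

Emit:
servo_tool([
  {"xyz":[0,0,0.6],"twist":[0,0,0],"jaw":1},
  {"xyz":[-0.1,0,2],"twist":[0,0,0],"jaw":1},
  {"xyz":[-0.1,0,4],"twist":[0,0,0],"jaw":1},
  {"xyz":[-0.2,-0.1,6.5],"twist":[0,0,0],"jaw":1},
  {"xyz":[-0.2,-0.1,9],"twist":[0,0,0],"jaw":1},
  {"xyz":[-0.2,-0.1,11.5],"twist":[0,0,0],"jaw":1},
  {"xyz":[-0.2,-0.1,14],"twist":[0,0,0],"jaw":1},
  {"xyz":[-0.2,-0.1,16.2],"twist":[0,0,0],"jaw":1},
  {"xyz":[-0.2,-0.1,17.7],"twist":[0,0,0],"jaw":1},
  {"xyz":[-0.2,-0.1,18.5],"twist":[0,0,0],"jaw":1},
])

```text
time_s: 18.28
tool_pos: [0.5346, -0.2628, 0.312]
tool_rot: [-179.8, -0.0, 72.0]
force: [-0.6, 0.4, -1.5]
grip_width: 0.0117
grasp_force: 40.0
```

Emit:
servo_tool([
  {"xyz":[0,0,0.3],"twist":[0,0,0],"jaw":1},
  {"xyz":[0,0,0.5],"twist":[0,0,0],"jaw":1},
  {"xyz":[0,0,0.5],"twist":[0,0,0],"jaw":1},
  {"xyz":[0,0,0.5],"twist":[0,0,0],"jaw":1},
  {"xyz":[0,0,0.5],"twist":[0,0,0],"jaw":1},
])

```text
time_s: 18.7
tool_pos: [0.5354, -0.2644, 0.3109]
tool_rot: [179.9, -0.0, 72.0]
force: [-0.0, 0.9, -2.1]
grip_width: 0.012
grasp_force: 40.0
```

```bash
python3 go.py 0.5355,-0.263,0.296,72
python3 - <<'E'
from h import *
c=snap("i")
b=cv2.resize(c["side"]["img"][190:280,325:425],None,fx=6,fy=6,interpolation=cv2.INTER_CUBIC)
cv2.imwrite("pics/i_crop.png",cv2.convertScaleAbs(b[:,:,::-1],alpha=1.6))
E
```

```text
t 18.7 pos [ 0.5354 -0.2644  0.3109] rot [ 1.7989e+02 -1.0000e-02  7.1970e+01] F [-0.   0.9 -2.1]
[0.14, -0.04, 1.49] [0.11, -0.01, -0.03]
```

View pics/i_crop.png

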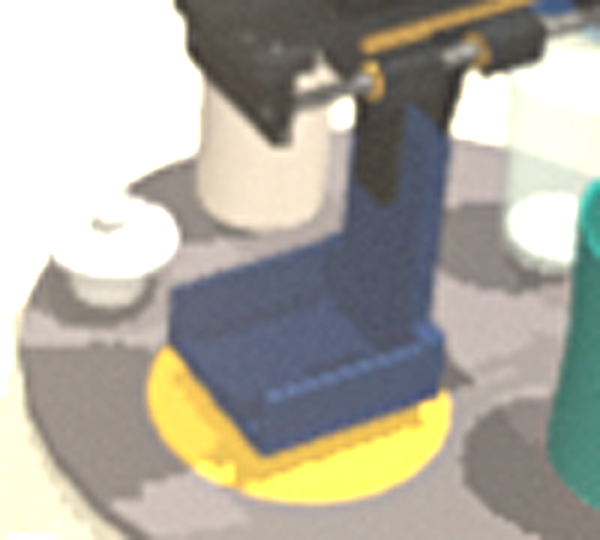

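The dish hovers over the pad. Its bottom corners are at crop (265,455), (437,393) and (172,345). I'll cast these at the bottom's height to check centring.

Run:
```python
from h import *
c=pickle.load(open("last.pkl","rb"));s=c["side"]
g=lambda x,y:(325+x/6-.4,190+y/6-.4)
P=[plane(s,g(*q),.039) for q in((265,455),(437,395),(172,347))]
A,B,C=P; print(np.round(P,4)); print("lens",np.linalg.norm(B-A),np.linalg.norm(C-A),"centre",((B+C)/2).round(4))
```

```text
[[ 0.4471 -0.2764  0.039 ]
 [ 0.5294 -0.3023  0.039 ]
 [ 0.4698 -0.2015  0.039 ]]
lens 0.08627336322484347 0.07827665454675631 centre [ 0.4996 -0.2519  0.039 ]
```

Emit:
servo_tool([
  {"xyz":[0,0,0.2],"twist":[0,0,0],"jaw":1},
  {"xyz":[0,0,0.5],"twist":[0,0,0],"jaw":1},
  {"xyz":[0,0,0.8],"twist":[0,0,0],"jaw":1},
  {"xyz":[0,0,1],"twist":[0,0,0],"jaw":1},
  {"xyz":[0,0,1.2],"twist":[0,0,0],"jaw":1},
  {"xyz":[0,0,1.3],"twist":[0,0,0],"jaw":1},
  {"xyz":[0,0,1.4],"twist":[0,0,0],"jaw":1},
  {"xyz":[0,0,1.4],"twist":[0,0,0],"jaw":1},
  {"xyz":[0,0,1.4],"twist":[0,0,0],"jaw":1},
  {"xyz":[0,0,1.4],"twist":[0,0,0],"jaw":1},
])

```text
time_s: 19.63
tool_pos: [0.5351, -0.2642, 0.2959]
tool_rot: [180.0, -0.0, 72.0]
force: [-0.5, 0.1, -1.3]
grip_width: 0.0118
grasp_force: 40.0
```

Just touching or about to. I'll go on in small steps.

Emit:
servo_tool([
  {"xyz":[0,0,0.05],"twist":[0,0,0],"jaw":1},
  {"xyz":[0,0,0.1],"twist":[0,0,0],"jaw":1},
  {"xyz":[0,0,0.1],"twist":[0,0,0],"jaw":1},
  {"xyz":[0,0,0.1],"twist":[0,0,0],"jaw":1},
])

```text
time_s: 19.97
tool_pos: [0.5351, -0.2643, 0.2958]
tool_rot: [180.0, -0.0, 72.0]
force: [-1.6, 1.1, 5.8]
grip_width: 0.0122
grasp_force: 40.0
```

Contact made. Release gently, then lift.

Emit:
servo_tool([
  {"xyz":[0,0,-0.05],"twist":[0,0,0],"jaw":1},
  {"xyz":[0,0,-0.05],"twist":[0,0,0],"jaw":1},
  {"xyz":[0,0,-0.05],"twist":[0,0,0],"jaw":1},
], newtons=5)

```text
time_s: 20.22
tool_pos: [0.5352, -0.2642, 0.2957]
tool_rot: [180.0, -0.0, 72.0]
force: [-1.5, 1.4, 4.5]
grip_width: 0.0118
grasp_force: 5.0
```

Emit:
servo_tool([
  {"xyz":[0,0,0],"twist":[0,0,0],"jaw":0.83},
  {"xyz":[0,0,0],"twist":[0,0,0],"jaw":0.8},
  {"xyz":[0,0,0],"twist":[0,0,0],"jaw":0.75},
  {"xyz":[0,0,0],"twist":[0,0,0],"jaw":0.7},
  {"xyz":[0,0,0],"twist":[0,0,0],"jaw":0.65},
  {"xyz":[0,0,0],"twist":[0,0,0],"jaw":0.6},
  {"xyz":[0,0,0],"twist":[0,0,0],"jaw":0.55},
  {"xyz":[0,0,0],"twist":[0,0,0],"jaw":0.5},
  {"xyz":[0,0,0],"twist":[0,0,0],"jaw":0.5},
  {"xyz":[0,0,0],"twist":[0,0,0],"jaw":0.5},
])

```text
time_s: 21.05
tool_pos: [0.5351, -0.2642, 0.2953]
tool_rot: [180.0, -0.0, 72.0]
force: [-0.6, 0.1, -0.2]
grip_width: 0.0426
grasp_force: 0.0
```

Emit:
servo_tool([
  {"xyz":[0,0,-0.5],"twist":[0,0,0],"jaw":0.5},
  {"xyz":[0,0,-1.5],"twist":[0,0,0],"jaw":0.5},
  {"xyz":[0,0,-3],"twist":[0,0,0],"jaw":0.5},
  {"xyz":[0,0,-5],"twist":[0,0,0],"jaw":0.5},
  {"xyz":[0,0,-7],"twist":[0,0,0],"jaw":0.5},
  {"xyz":[0,0,-9],"twist":[0,0,0],"jaw":0.5},
  {"xyz":[0,0,-11],"twist":[0,0,0],"jaw":0.5},
  {"xyz":[0,0,-13],"twist":[0,0,0],"jaw":0.5},
  {"xyz":[0,0,-15],"twist":[0,0,0],"jaw":0.5},
  {"xyz":[0,0,-16],"twist":[0,0,0],"jaw":0.5},
])

```text
time_s: 21.88
tool_pos: [0.5351, -0.2648, 0.459]
tool_rot: [179.7, -0.0, 71.9]
force: [0.5, -0.2, 0.2]
grip_width: 0.0434
grasp_force: 0.0
```

```bash
python3 go.py
python3 - <<'E'
from h import *
c=snap("j")
cv2.imwrite("pics/j_crop.png",cv2.resize(cv2.convertScaleAbs(c["side"]["img"][100:300,230:480,::-1],alpha=1.3),None,fx=3,fy=3,interpolation=cv2.INTER_CUBIC))
E
python3 n.py 2>/dev/null
```

```text
t 21.88 pos [ 0.5351 -0.2648  0.459 ] rot [ 1.7974e+02 -1.0000e-02  7.1940e+01] F [ 0.5 -0.2  0.2]
top pad [0.9888 0.3126] free [0.9816 0.2666 0.0314] med res 0.0079 22
side pad [ 0.4978 -0.2516] free [ 0.498  -0.2515  0.0662] med res 0.0001 34
top ((266.0697937011719, 180.86688232421875), 8.449482917785645) 207.75
side ((285.498779296875, 178.85975646972656), 9.40506649017334) 192.0625
ball (array([0.5570154, 0.1783124, 0.0415123]), np.float64(0.0008901870406193324))
```

View pics/j_crop.png

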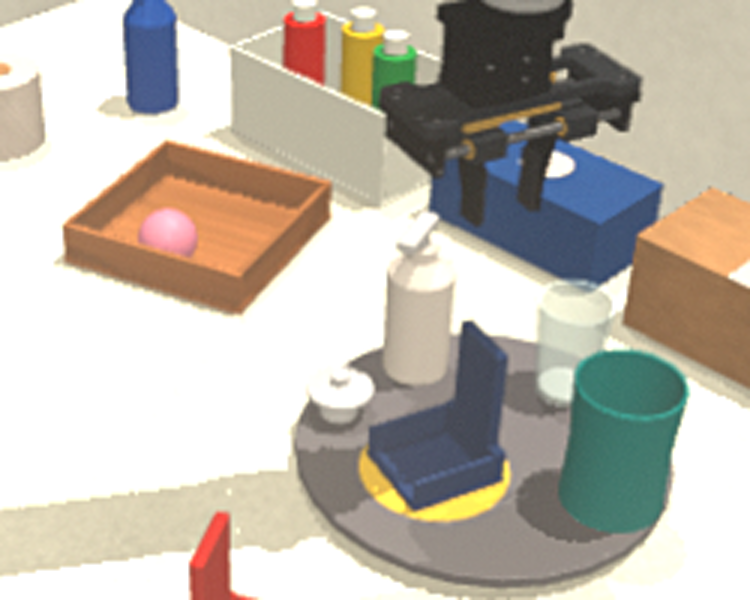

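The dish stands upright on the yellow patch, with its near bottom corner at crop (415,505). The ball is in the basket at (168,233), every bystander is standing, and the gripper is clear. I'll hand it in.

```bash
python3 -c "
from cell import env
print(env.sign_off())"
```

```text
the job is handed in; nothing more can be done
None
```

I tipped the bath bomb into the basket, where it came to rest, set the dish back upright within about 2 mm of the yellow patch's centre by the camera check just before set-down, and handed the job in at about 22 s.

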